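# Hold a lead screw against the end stop for clamping

### The arm

A 6-joint arm with a two-finger parallel gripper is mounted at the origin on the work surface. World frame = base frame: x ahead of the robot, y to its left, z up, the work surface at z = 0. Lengths are in m, angles in degrees, forces in N, time in s.
With the tool pointing down it reaches from about 0.3 to 0.75 m from the base axis. Payload 8.5 kg.
Tool frame: the origin (TCP) lies at the very end of the fingers, on their centre line; the grasp point (between the pads) lies 19 mm behind it; z points along the fingers, x is the direction in which the jaws open and shut, and the axes are right-handed (so a half turn about z gives the same grasp; the last joint's range is limited). The gripper opens to 88 mm and grips with 3 to 60 N. Pads are 18 mm wide; open, the fingers measure 123 mm over their backs; the gripper's body (75 mm by 187 mm) begins 45 mm behind the grasp point.
Start: joints at [-81.664, 21.807, 74.336, -0, 83.858, -12.336], TCP at [0.194, -0.515, 0.239] pointing down, gripper open.
Joint ranges: [-178.18, 178.18], [-50.72, 133.34], [12.68, 142.11], [-81.47, 261.47], [9.98, 163.14], [-165.26, 165.26]. Speed limits (degrees/s): [136.94, 136.94, 180, 180, 180, 180].

### API

Orientations are given as [roll, pitch, yaw] about the fixed x, y, z axes, in that order (R = Rz(yaw) Ry(pitch) Rx(roll)).
In Python, from rig import get_obs, optics, ticket gives the robot as it stands.
- The arm moves only by the tool drive_tool, never from a script. Its argument "motion" is a list of rows, each an object of numbers: "claw": the finger opening in cm, from 0 to 8.81; "dx", "dy", "dz": the shift along the tool's x, y, z in cm; "rx", "ry", "rz": the turn, a rotation vector about the tool's x, y, z in degrees. In form: [{"claw": .., "dx": .., "dy": .., "dz": .., "rx": .., "ry": .., "rz": ..}, ...]. A call has 1 to 8 rows; each row is the pose to reach, as a shift and turn from the pose measured when the call began, along the tool's axes at that moment; what a row does not reach only later rows make up. A row lasts 1/8 s, in which the tool goes at most 62.5 mm and 10.7 degrees, less where a joint would pass 70% of its speed; a pose out of reach is approached as far as the arm can. A call with a gripper value outside its range is refused whole. The fingers move at their own pace and stop on an object; the grip force is fixed at half the most. Time passes only in rows, so rows that repeat a pose let the fingers close. It gives the time, the measured TCP pose, the force and the opening at its end, in the units of the state.
- get_obs(): the state, without advancing time (a new reading comes with each control period).
- optics.snapshot(name): name is "scene" or "top"; returns a dict with "img" (480x640x3 uint8, red, green, blue), "mtx" (3x3 intrinsics, pixels), "k1" (the pictures are not rectified: a ray, as slopes to the right and down, at radius r is drawn at 1 + k1 r^2 times it, then the intrinsics apply), "world_from_camera" (4x4, takes a point from camera to world coordinates). Camera axes: x right, y up, looking along -z (the intrinsics and any distortion apply to the point x, -y, -z); pixel columns grow to the right and rows downward; lengths in m; the calibration is good to about 2 mm. A picture is of the moment at which its call begins. There is no depth.
- ticket.hand_in(): hands the job in, once; it reports no verdict.
The state is a dict: "time_s": time; "qpos": joint angles; "joint_vel": joint speeds; "joint_torque": joint torques, N m; "ee_pos": TCP position; "eef_rot": TCP orientation; "ft_force": force on the tool from outside, world axes, zero at the start; "torque": the same for the moment, N m; "finger_gap": finger opening in m.
Only numpy, scipy, OpenCV 4.12 (cv2) and the standard library are available. Lean on these libraries where they do the work, as an engineer would, in place of code of your own. Each camera call takes 0.05 s, during which the arm holds its last target.

### The job

From the wooden rack take the lead screw that has a short turned-down end, lay it in the two V-blocks of the clamping fixture with that end towards the end stop, and slide it gently, without knocking, up to the stop. Then be the fitter's third hand while the straps get tightened: keep the screw down in both vees and pressed against the stop with a steady push of about 12 N (anywhere from 6 to 20 N will do), and finish the program still holding it like that, not letting go. Leave the other two bars, the bronze nut and the spanner where they are.

Things in the scene. Friction and masses are not known exactly. Their poses are not given: they have to be found in the camera images.
- screw_mid (a point): middle, on the axis, of the lead screw to be held: loose steel bar 230 mm long, 16 mm in diameter, threaded for 206 mm, the last 24 mm turned down to a smooth journal 10 mm in diameter; about 0.27 kg. x axis along the screw towards the turned-down end. It starts level in any of the rack's three rows of notches, turned-down end away from the robot, its middle within 15 mm of the rack's lengthwise
- screw_tip (a point): centre of the flat end face of the screw's turned-down end, 115 mm from the middle; x axis along the screw, out of this end
- screw_tail (a point): centre of the screw's other (threaded) end face, 115 mm from the middle; x axis along the screw towards the turned-down end
- screw: the lead screw itself; origin at screw_mid, same axes
- fixture: clamping fixture fixed to the bench: grey base plate 315 x 112 x 15 mm (x -150 to 165, y -56 to 56 mm) carrying two V-blocks, the end stop and two strap clamps, all rigid. Origin on the bench midway between the V-blocks; x along the vees to the stop, z up. 80 mm between the V-blocks is free for fingers, down to the plate. The screw's axis lies 54.3 mm above the bench when seated
- vee_line (a point): the point midway between the V-blocks, 54.3 mm above the bench, through which the screw's axis runs when it lies down in both vees; x axis along the vees towards the stop
- vee_near: steel V-block farther from the stop, at x = -60 mm of the fixture: 40 mm along the vee, 50 mm wide, top 55 mm above the bench, 90 degree groove 24 mm wide at the top. Origin at the middle of its underside, on the base plate. A strap clamp stands beside it at fixture y = 40 mm, strap turned outwards (22 mm wide, to x = -107 mm), stud top 87 mm above the bench
- vee_far: equal V-block nearer the stop, at x = +60 mm of the fixture; origin likewise. Its strap clamp stands at fixture y = 40 mm, strap turned outwards (to x = +107 mm), stud top 87 mm above the bench. Vees, screw and stop are ground, oiled steel and slide easily on one another (friction about 0.15); a light downward push keeps the screw seated
- stop: end stop on the fixture: dark steel block 44 mm wide (52 at its foot), 30 mm thick, top 77 mm above the bench, with a round steel button 15 mm in diameter standing 12 mm proud towards the vees. Origin on the base plate (15 mm above the bench) below the button's face; axes as the fixture's. Rigid, no spring: the push rises steeply once the screw touches
- stop_face (a point): centre of the button's flat face, on which the screw's turned-down end must press: 120 mm along the vees from vee_line, at the same height; x axis into the stop
- rack: wooden rack fixed to the bench: board 190 x 190 x 8 mm with two bearers across it (at x = -65 and 65 mm, 22 mm thick, 180 mm long, tops 56 mm above the bench), each with three V notches at y = -60, 0, 60 mm; 108 mm between the bearers is free for fingers. Origin on the bench at its middle, x along the bars. A 16 mm bar lies in it with its axis 55.3 mm above the bench
- plain_screw: another lead screw on the rack, 230 mm long, 16 mm thick, threaded from end to end, no turned-down end; origin at its middle on the axis; to be left alone
- shaft: smooth steel shaft on the rack, 250 mm long, 16 mm thick; origin at its middle on the axis; to be left alone
- nut: bronze flanged nut standing on its flange on the bench: flange 44 mm in diameter, 36 mm high; origin at the middle of its underside; to be left alone
- spanner: steel spanner 160 mm long lying flat on the bench, origin near its middle; to be left alone
Things that resemble listed ones, but are neither listed nor needed, are in the scene too. What is shaped like the screw but green is not meant.

How it is judged (in metres and radians):
At the end, for the whole second after the job is handed in: the screw lies still in both vees (threaded end within 2 mm of the vee line in height and sideways, turned-down end within 3 mm of the stop face's centre), presses on the stop with 6 to 20 N all through the last second, and the fingers are still on it with more than 3 N (contact force between screw and stop between 6 and 20 N and contact force between the fingers and screw above 3 N and distance between screw_tip and stop_face below 0.003 m and z of screw_tail in the frame of vee_line between -0.002 and 0.002 m and y of screw_tail in the frame of vee_line between -0.002 and 0.002 m and linear speed of screw below 0.01 m/s); the arm keeps its last pose, push and grip.
It fails at once if the screw is knocked or rammed against the stop (more than 45 N) (contact force between screw and stop above 45 N).
It fails at once if another bar is shifted more than 20 mm (distance of any of plain_screw, shaft from where it was at the start of the episode above 0.02 m).
It fails at once if the nut or the spanner is shifted more than 20 mm (distance of any of nut, spanner from where it was at the start of the episode above 0.02 m).
It also fails if it takes over 58 s, if anything falls off the work surface, if the arm or the gripper's body presses on something with over 40 N, if the wrist force passes 120 N, or if a joint passes its speed limit or range.

## Working session

There is one attempt and no reset: what is moved stays moved. The work goes in short steps, Python scripts to look and compute and a tool call to move; the robot and the scene stay as the last step left them, time stands still between calls to the robot, and variables do not carry over. Pictures are saved under pics/ and viewed, and the job is handed in when it is done.

Besides the shell and the picture viewer there is one more tool, called after "Emit:" as a command line: name --argument value ..., lists and objects as JSON in quotes. drive_tool: Moves the arm, as the interface text tells. Its arguments: {"type":"object","properties":{"motion":{"type":"array","items":{"type":"object","properties":{"claw":{"type":"number"},"dx":{"type":"number"},"dy":{"type":"number"},"dz":{"type":"number"},"rx":{"type":"number"},"ry":{"type":"number"},"rz":{"type":"number"}}}}},"required":["motion"]}

```bash
mkdir -p pics; ls
python3 - <<'E'
from rig import get_obs, optics
import cv2
print(get_obs())
for n in ["scene","top"]:
    s=optics.snapshot(n); cv2.imwrite(f"pics/{n}0.png",s["img"][:,:,::-1])
    print(n,s["mtx"],s["k1"],s["world_from_camera"])
E
```

```text
pics
{'time_s': 0.0, 'qpos': array([-8.16625505e+01,  2.18416228e+01,  7.43830520e+01,  2.18675523e-03,
        8.38581945e+01, -1.23359977e+01]), 'joint_vel': array([ 0.03340027,  0.07967116,  0.058933  , -0.03337311, -0.04966171,
        0.00668862]), 'joint_torque': array([ 5.09879737e-04, -4.37933314e+01, -2.24553823e+01,  7.13637262e-02,
        3.52170586e-02, -1.18595322e-04]), 'ee_pos': array([ 0.1941379 , -0.51431105,  0.23814186]), 'eef_rot': array([-1.79980172e+02,  8.04915152e-02, -6.93267744e+01]), 'ft_force': array([-0.21146895, -0.60886463, -0.4962338 ]), 'torque': array([ 0.03285886,  0.01177218, -0.01794492]), 'finger_gap': 0.08811905146472035}
scene [[445.54603717   0.         309.25616722]
 [  0.         445.54603717 231.65728495]
 [  0.           0.           1.        ]] -0.10631006807269544 [[-0.63613848 -0.4038591   0.65743871  1.05460098]
 [ 0.77119142 -0.35966425  0.525267    0.46737258]
 [ 0.02432334  0.84115364  0.54024895  0.53792155]
 [ 0.          0.          0.          1.        ]]
top [[528.61315796   0.         322.64338243]
 [  0.         528.61315796 246.51305282]
 [  0.           0.           1.        ]] 0.03326072646393588 [[-0.00456711  0.99850319 -0.05450256  0.42177984]
 [-0.99996579 -0.00493607 -0.00663693 -0.00810423]
 [-0.00689602  0.05447039  0.99849157  1.16338159]
 [ 0.          0.          0.          1.        ]]
```

View pics/scene0.png

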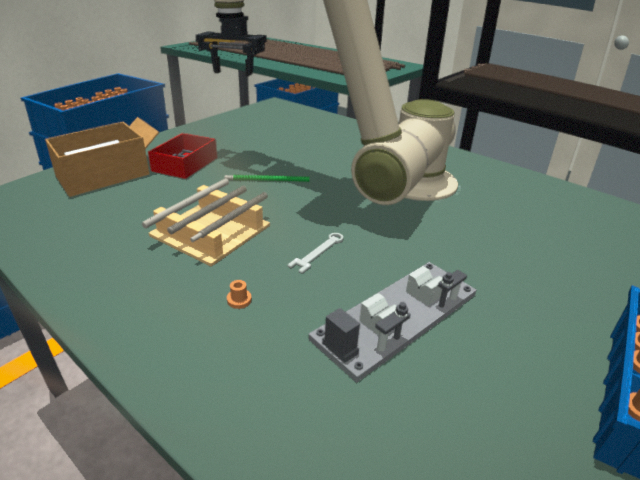

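View pics/top0.png

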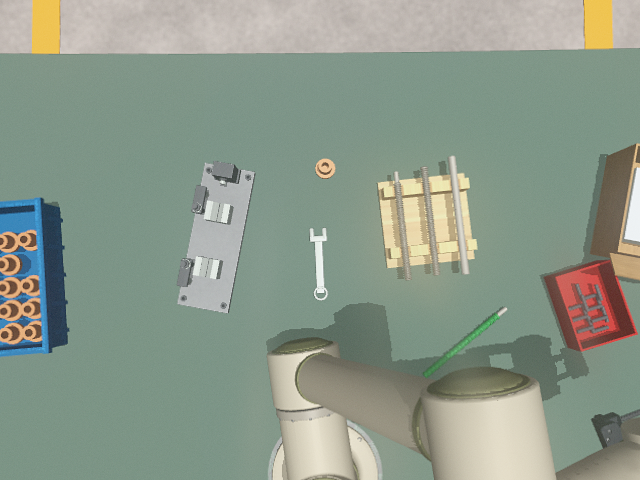

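The top view shows the rack at (430,222) with three bars: left from (396,172) to (407,279), middle from (424,166) to (436,275), and right, smooth, from (452,156) to (465,272). The fixture is at (217,237) with its stop at (223,172). The green look-alike runs from (425,375) to (505,309). Next I'll take a close crop.

Run:
```python
import cv2,numpy as np
t=cv2.imread("pics/top0.png"); s=cv2.imread("pics/scene0.png")
a=cv2.resize(t[145:290,370:490],None,fx=4,fy=4,interpolation=cv2.INTER_CUBIC)
cv2.imwrite("pics/c1.png",a)
cv2.imwrite("pics/c2.png",cv2.resize(s[165:265,135:285],None,fx=5,fy=5,interpolation=cv2.INTER_CUBIC))
cv2.imwrite("pics/c3.png",cv2.resize(t[150:325,165:270],None,fx=3.4,fy=3.4,interpolation=cv2.INTER_CUBIC))
```

```text
(no output)
```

View pics/c1.png

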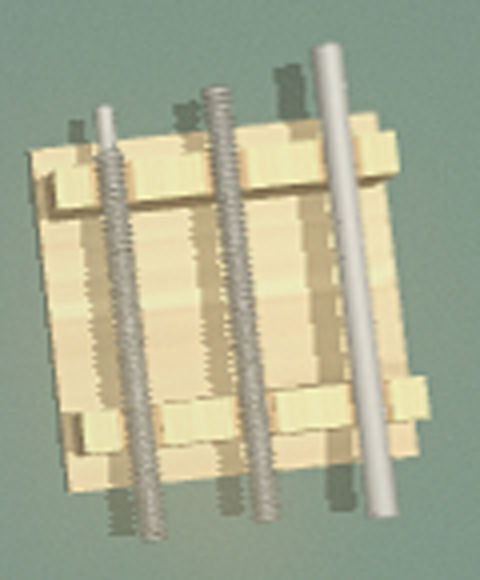

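View pics/c2.png

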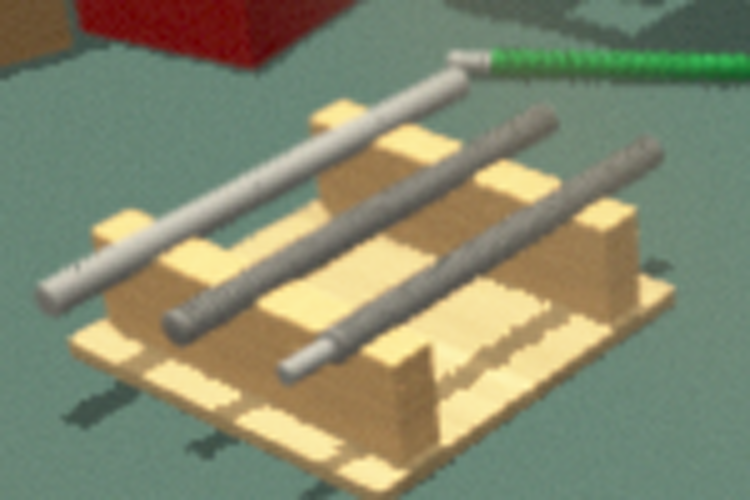

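View pics/c3.png

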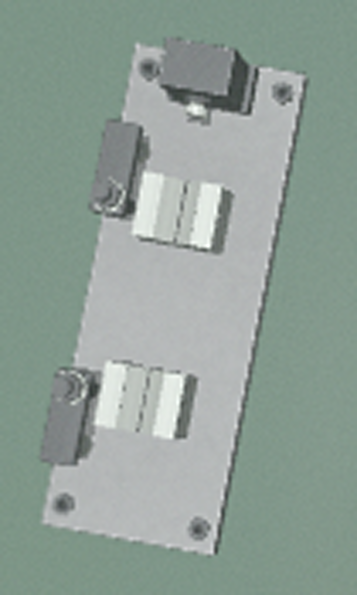

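Candidates for the screw: left bar (402,225), middle bar (430,220), right bar (458,215) and the green bar (465,342). Only the left one, which is grey and threaded, has a thin journal, at (396,175). It points away from the robot, so it is the target. Next I measure it and the fixture.

```bash
cat > h.py <<'E'
import numpy as np, cv2
from rig import get_obs, optics
def ray(s,px):
    K=s["mtx"];k1=s["k1"];T=s["world_from_camera"]
    p=np.atleast_2d(np.asarray(px,float))
    d=(p-K[:2,2])/np.array([K[0,0],K[1,1]])
    u=cv2.undistortPoints(p.reshape(-1,1,2),K,np.array([k1,0,0,0,0])).reshape(-1,2)
    v=np.c_[u[:,0],-u[:,1],-np.ones(len(u))]@T[:3,:3].T
    return T[:3,3],v
def onz(s,px,z):
    o,v=ray(s,px); return o+v*((z-o[2])/v[:,2])[:,None]
def proj(s,P):
    T=s["world_from_camera"];c=(np.atleast_2d(P)-T[:3,3])@T[:3,:3]
    c=c*[1,-1,-1]
    return cv2.projectPoints(c,np.zeros(3),np.zeros(3),s["mtx"],np.array([s["k1"],0,0,0,0]))[0].reshape(-1,2)
E
python3 - <<'E'
from h import *
s=optics.snapshot("top");I=s["img"]
hsv=cv2.cvtColor(I,cv2.COLOR_RGB2HSV)
# screw: grey, in ROI
m=((hsv[...,1]<60)).astype(np.uint8)*255
R=np.zeros_like(m);R[160:290,385:418]=255
m1=cv2.bitwise_and(m,R)
n,l,st,c=cv2.connectedComponentsWithStats(m1)
print(st[1:][st[1:,4]>30])
b=np.argmax(st[1:,4])+1
ys,xs=np.nonzero(l==b)
P=onz(s,np.c_[xs,ys],0.0553)[:,:2]
vx,vy,x0,y0=cv2.fitLine(P.astype(np.float32),cv2.DIST_HUBER,0,0.001,0.001).ravel()
d=np.array([vx,vy]);d*=np.sign(d[0]);c0=np.array([x0,y0])
t=(P-c0)@d; w=(P-c0)@[-d[1],d[0]]
print("dir",d,np.degrees(np.arctan2(d[1],d[0])),"len",t.min(),t.max(),np.ptp(t),"mid",c0+d*(t.min()+t.max())/2)
for a in np.arange(-.12,.12,.02):
    k=(t>a)&(t<a+.02); 
    if k.any(): print(round(a,3),w[k].min().round(4),w[k].max().round(4),w[k].mean().round(4))
# fixture
m2=((hsv[...,1]<45)).astype(np.uint8)*255
R[:]=0;R[140:335,150:275]=255
m2=cv2.bitwise_and(m2,R)
n,l,st,_=cv2.connectedComponentsWithStats(m2);b=np.argmax(st[1:,4])+1
cv2.imwrite("pics/m.png",cv2.resize(np.hstack([m1[150:340,150:450]|((l==b)*255).astype(np.uint8)[150:340,150:450]]),None,fx=2.5,fy=2.5))
print(st[b])
cr=[(137,43),(305,72),(216,553),(42,522)]
px=np.array(cr)/3.4+[165,150]
Q=onz(s,px,0.015);print(Q)
print([np.linalg.norm(Q[i]-Q[(i+1)%4]) for i in range(4)])
E
```

```text
[[ 385  160   33  130 2056]
 [ 385  219    8    6   31]]
dir [0.9999111  0.01333015] 0.763784 len -0.11420279935052945 0.15878927864196551 0.272992077992495 mid [ 0.52869363 -0.16782327]
-0.12 -0.0278 0.0392 0.0057
-0.1 -0.0284 0.0388 0.0046
-0.08 -0.0288 0.0383 0.0033
-0.06 -0.0147 0.0378 0.0008
-0.04 -0.0091 0.0373 -0.0011
-0.02 -0.0093 0.0053 -0.0019
0.0 -0.0059 0.0068 0.0002
0.02 -0.0316 0.0085 -0.0075
0.04 -0.0028 0.0102 0.0036
0.06 -0.003 0.0135 0.0051
0.08 0.0006 0.0134 0.0073
0.1 -0.0254 0.0337 0.0074
[  150   140   125   195 24192]
[[0.66989728 0.25599796 0.015     ]
 [0.65058449 0.14769669 0.015     ]
 [0.3423926  0.20349411 0.015     ]
 [0.36262868 0.31405166 0.015     ]]
[np.float64(0.11000977085913093), np.float64(0.3132021649021778), np.float64(0.11239426272450642), np.float64(0.3127046931967027)]
```

View pics/m.png

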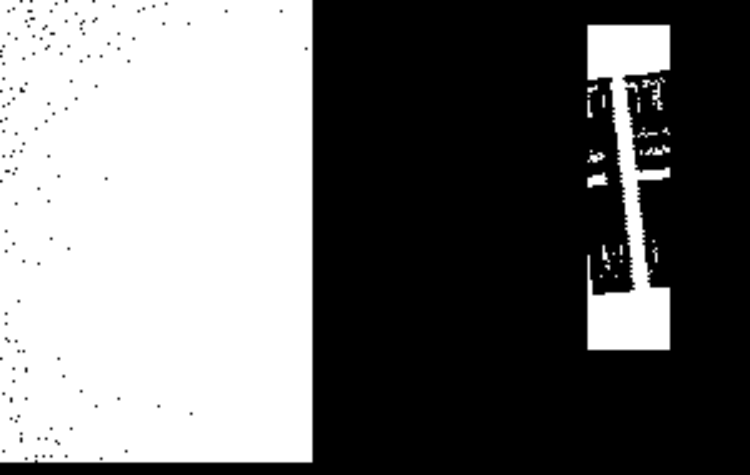

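The saturation mask leaked into the bench, so I'll use colour ratios instead.

Run:
```python
from h import *
s=optics.snapshot("top");I=s["img"].astype(float)+1
r,g,b=[cv2.GaussianBlur(I[...,i],(3,3),0) for i in range(3)]
grey=((g/r<1.10)&(r/b<1.16)).astype(np.uint8)*255
def comp(x0,x1,y0,y1):
    R=np.zeros_like(grey);R[y0:y1,x0:x1]=255
    m=cv2.bitwise_and(grey,R)
    n,l,st,c=cv2.connectedComponentsWithStats(m);k=np.argmax(st[1:,4])+1
    return ((l==k)*255).astype(np.uint8)
m1=comp(385,418,160,290); m2=comp(165,275,150,325)
cv2.imwrite("pics/m2.png",cv2.resize((m1|m2)[150:340,150:450],None,fx=2.5,fy=2.5,interpolation=0))
ys,xs=np.nonzero(m1)
P=onz(s,np.c_[xs,ys],0.0553)[:,:2]
vx,vy,x0,y0=cv2.fitLine(P.astype(np.float32),cv2.DIST_HUBER,0,0.001,0.001).ravel()
d=np.array([vx,vy]);d*=np.sign(d[0]);c0=np.array([x0,y0])
t=(P-c0)@d; w=(P-c0)@[-d[1],d[0]]
print("yaw",np.degrees(np.arctan2(d[1],d[0])),"len",np.ptp(t),"mid",c0+d*(t.min()+t.max())/2, "tip",c0+d*t.max(),"tail",c0+d*t.min())
for a in np.arange(-.12,.12,.02):
    k=(t>a)&(t<a+.02); 
    if k.any(): print(round(a,3),w[k].min().round(4),w[k].max().round(4),w[k].mean().round(4))
ct=max(cv2.findContours(m2,cv2.RETR_EXTERNAL,cv2.CHAIN_APPROX_NONE)[0],key=cv2.contourArea)
hull=cv2.convexHull(ct); e=cv2.approxPolyDP(hull,6,True).reshape(-1,2);print(e)
Q=onz(s,ct.reshape(-1,2),0.015)[:,:2].astype(np.float32)
rc=cv2.minAreaRect(Q);print(rc, cv2.boxPoints(rc))
```

```text
yaw 6.8450484 len 0.11359950703135782 mid [ 0.45968824 -0.17583831] tip [ 0.51608313 -0.16906865] tail [ 0.40329334 -0.18260797]
-0.04 -0.0164 0.0234 -0.0029
-0.02 -0.0192 0.0271 0.0033
0.0 -0.0195 0.0452 0.0088
0.02 -0.0012 0.0031 0.001
0.04 -0.0013 0.0036 0.0012
0.06 -0.0015 0.002 0.0001
[[214 161]
 [254 172]
 [226 313]
 [177 303]
 [204 164]]
((0.5102128982543945, 0.23538196086883545), (0.12312484532594681, 0.32191669940948486), 79.33043670654297) [[0.34063935 0.20468444]
 [0.6569905  0.14508331]
 [0.67978644 0.2660795 ]
 [0.36343527 0.3256806 ]]
```

View pics/m2.png

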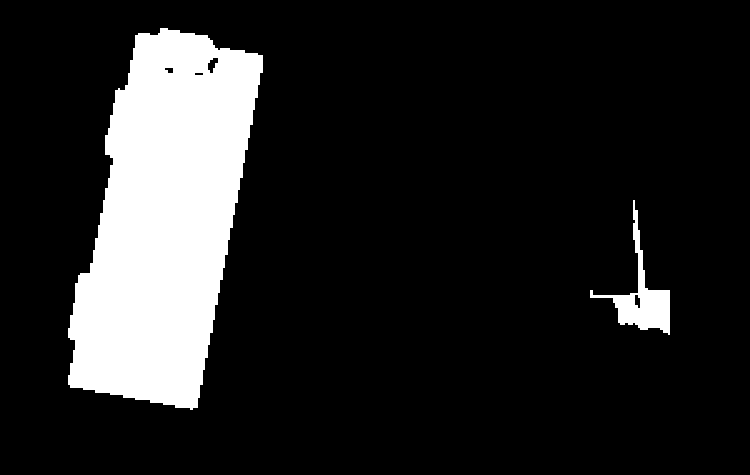

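Run:
```python
from h import *
s=optics.snapshot("top");I=s["img"].astype(float)+1
P=onz(s,[(395.7,171.3),(407.9,279.7)],0.0553)[:,:2]
d=P[0]-P[1];print(P,np.linalg.norm(d),np.degrees(np.arctan2(d[1],d[0])),P.mean(0))
# row profile of screw: darkness vs wood/blue ratio: print r/b on few rows
for y in (190,205,225,240,255,270):
    row=s["img"][y,388:420]; print(y,[int(v) for v in row.mean(1)]); print('   ',[round(float(a[0])/a[2],2) for a in row])
sc=optics.snapshot("scene")
# scene view: tip crop c2 (290,370)/5, tail (655,148)/5
Q=onz(sc,[((288+.5)/5-.5+135,(368+.5)/5-.5+165),((650+.5)/5-.5+135,(152+.5)/5-.5+165)],0.0553);print("scene",Q,np.linalg.norm(Q[0]-Q[1]),Q.mean(0))
# fixture predicted overlay
def draw(o,yaw):
    c,sn=np.cos(yaw),np.sin(yaw);R=np.array([[c,-sn],[sn,c]])
    W=lambda p:np.r_[np.array(o)+R@np.array(p[:2]),p[2]]
    for nm,S in (("top",s),("scene",sc)):
        img=S["img"][:,:,::-1].copy();f=4
        big=cv2.resize(img,None,fx=f,fy=f,interpolation=cv2.INTER_CUBIC)
        def ln(a,b,col):
            q=proj(S,[W(a),W(b)]);q=((q+.5)*f-.5).round().astype(int);cv2.line(big,tuple(map(int,q[0])),tuple(map(int,q[1])),col,1)
        cs=[(-.15,-.056,.015),(.165,-.056,.015),(.165,.056,.015),(-.15,.056,.015)]
        for i in range(4): ln(cs[i],cs[(i+1)%4],(0,0,255))
        for x in(-.06,.06):
            for yy,z in((-.012,.055),(.012,.055),(0,.043),(-.025,.055),(.025,.055)): ln((x-.02,yy,z),(x+.02,yy,z),(0,200,0))
        ln((.12,-.0075,.0543),(.12,.0075,.0543),(255,0,255))
        x0,y0,w,h=(170,150,100,170) if nm=="top" else (300,255,190,130)
        cr=big[y0*f:(y0+h)*f,x0*f:(x0+w)*f]; 
        k=min(800/cr.shape[1],600/cr.shape[0],1); cv2.imwrite(f"pics/ov_{nm}.png",cv2.resize(cr,None,fx=k,fy=k,interpolation=cv2.INTER_AREA))
draw((.4990,.2317),np.radians(-10.4))
```

```text
[[ 0.64051016 -0.15568845]
 [ 0.41199375 -0.17842445]] 0.22964467213000989 5.681884787614166 [ 0.52625196 -0.16705645]
190 [212, 214, 210, 216, 203, 195, 152, 127, 143, 157, 166, 145, 126, 160, 181, 197, 215, 215, 214, 213, 213, 213, 212, 214, 216, 216, 216, 214, 214, 213, 215, 215]
    [np.float64(1.31), np.float64(1.32), np.float64(1.35), np.float64(1.28), np.float64(1.4), np.float64(1.5), np.float64(1.46), np.float64(1.2), np.float64(1.13), np.float64(1.13), np.float64(1.13), np.float64(1.15), np.float64(1.14), np.float64(1.49), np.float64(1.54), np.float64(1.44), np.float64(1.31), np.float64(1.31), np.float64(1.32), np.float64(1.33), np.float64(1.33), np.float64(1.33), np.float64(1.36), np.float64(1.31), np.float64(1.31), np.float64(1.31), np.float64(1.3), np.float64(1.34), np.float64(1.33), np.float64(1.34), np.float64(1.34), np.float64(1.33)]
205 [206, 209, 171, 166, 167, 168, 167, 171, 139, 132, 148, 163, 145, 136, 132, 179, 207, 212, 210, 209, 210, 210, 208, 207, 209, 209, 209, 210, 212, 214, 179, 164]
    [np.float64(1.37), np.float64(1.37), np.float64(1.42), np.float64(1.41
[... 2924 characters left out ...]
, np.float64(1.02), np.float64(1.01), np.float64(1.03), np.float64(1.02), np.float64(1.03), np.float64(1.03), np.float64(1.03), np.float64(1.04), np.float64(1.1), np.float64(1.13), np.float64(1.12), np.float64(1.13), np.float64(1.15), np.float64(1.15), np.float64(1.14), np.float64(1.19), np.float64(1.17), np.float64(1.17), np.float64(1.11), np.float64(1.13), np.float64(1.14), np.float64(1.12), np.float64(1.06), np.float64(1.05), np.float64(1.07), np.float64(1.07), np.float64(1.06), np.float64(1.06), np.float64(1.07), np.float64(1.06), np.float64(1.09)]
scene [[ 0.63762874 -0.15762737  0.0553    ]
 [ 0.41548507 -0.17734372  0.0553    ]] 0.2230169205032704 [ 0.5265569  -0.16748555  0.0553    ]
```

View pics/ov_top.png

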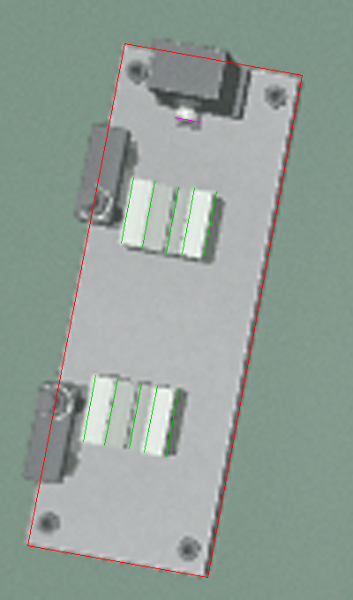

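View pics/ov_scene.png

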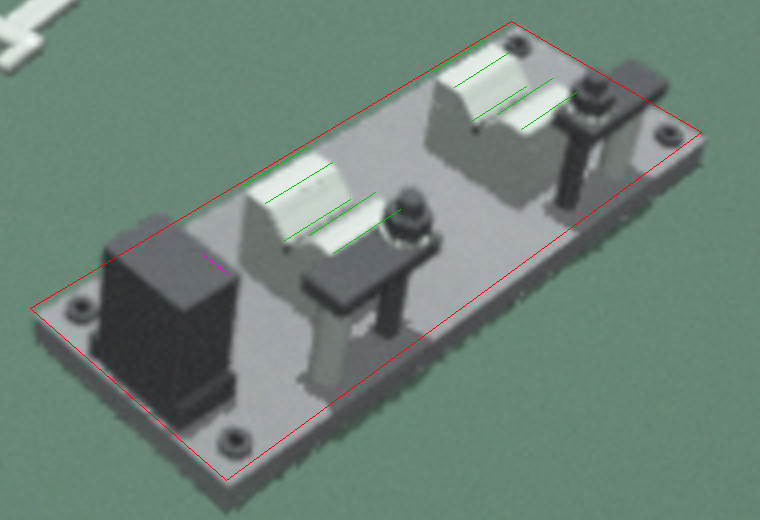

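The overlay agrees with the plate edges, vees and button to about 1–2 mm. I take fixture origin (0.499, 0.232), yaw −10.4°. Screw mid is (0.526, −0.167), yaw 5.7°, and its measured length of 0.2296 m matches the 0.230 given. Next is the hover over the screw.

```bash
cat >> h.py <<'E'
from scipy.spatial.transform import Rotation as Ro
def goto(p,yaw,roll=180,pitch=0):
    o=get_obs();R0=Ro.from_euler("xyz",o["eef_rot"],degrees=True)
    R1=Ro.from_euler("xyz",[roll,pitch,yaw],degrees=True)
    d=R0.inv().apply(np.array(p)-o["ee_pos"])*100
    r=(R0.inv()*R1).as_rotvec(degrees=True)
    print("t",round(o["time_s"],2),"pos",o["ee_pos"].round(4),"rot",o["eef_rot"].round(2),"F",o["ft_force"].round(2),"M",o["torque"].round(3),"gap",round(o["finger_gap"],4))
    print("dx dy dz",d.round(2),"rx ry rz",r.round(2))
E
python3 -c "
from h import *
goto([.5263,-.1671,.12],-84.3)"
```

```text
t 0.3 pos [ 0.1942 -0.5145  0.2386] rot [-1.7999e+02  3.0000e-02 -6.9330e+01] F [ 0.47 -0.64 -0.29] M [-0.012  0.024 -0.047] gap 0.0881
dx dy dz [-20.77 -43.34  11.87] rx ry rz [-0.    0.03 14.97]
```

Emit:
drive_tool --motion '[{"claw": 4.0,"dx": -5,"dy": -10.4,"dz": 2,"rz": 3.7},{"claw": 4.0,"dx": -10,"dy": -21,"dz": 4,"rz": 7.5},{"claw": 4.0,"dx": -15,"dy": -31,"dz": 6,"rz": 11},{"claw": 4.0,"dx": -20.77,"dy": -43.34,"dz": 9,"rz": 15},{"claw": 4.0,"dx": -20.77,"dy": -43.34,"dz": 11.87,"rz": 15},{"claw": 4.0,"dx": -20.77,"dy": -43.34,"dz": 11.87,"rz": 15},{"claw": 4.0,"dx": -20.77,"dy": -43.34,"dz": 11.87,"rz": 15},{"claw": 4.0,"dx": -20.77,"dy": -43.34,"dz": 11.87,"rz": 15}]'

```text
schema error: expected keys claw, dx, dy, dz, rx, ry, rz
```

```bash
python3 -c "
from h import *
goto([.5263,-.1671,.0365],-84.3)
s=optics.snapshot('top');cv2.imwrite('pics/a1.png',cv2.resize(s['img'][100:320,330:530,::-1],None,fx=2.7,fy=2.7))
s=optics.snapshot('scene');cv2.imwrite('pics/a2.png',cv2.resize(s['img'][80:300,100:330,::-1],None,fx=2.7,fy=2.7))"
```

```text
t 0.3 pos [ 0.1942 -0.5145  0.2386] rot [-1.7999e+02  3.0000e-02 -6.9330e+01] F [ 0.47 -0.64 -0.29] M [-0.012  0.024 -0.047] gap 0.0881
dx dy dz [-20.77 -43.34  20.22] rx ry rz [-0.    0.03 14.97]
```

View pics/a2.png

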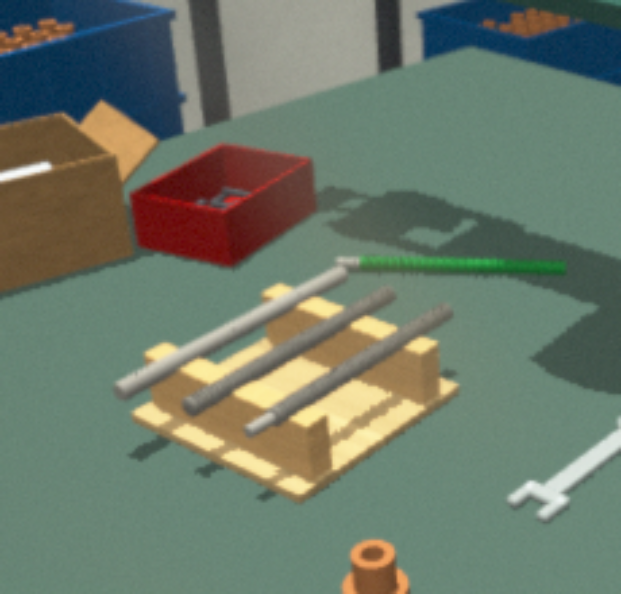

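The call was refused because every row needs all the keys. The scene is unchanged: the screw's journal is at (262,424) in this crop.

Emit:
drive_tool --motion '[{"claw": 4.0,"dx": -5,"dy": -10.4,"dz": 2,"rx": 0,"ry": 0,"rz": 3.7},{"claw": 4.0,"dx": -10,"dy": -21,"dz": 4,"rx": 0,"ry": 0,"rz": 7.5},{"claw": 4.0,"dx": -15,"dy": -31,"dz": 6,"rx": 0,"ry": 0,"rz": 11},{"claw": 4.0,"dx": -20.77,"dy": -43.34,"dz": 9,"rx": 0,"ry": 0,"rz": 15},{"claw": 4.0,"dx": -20.77,"dy": -43.34,"dz": 11.87,"rx": 0,"ry": 0,"rz": 15},{"claw": 4.0,"dx": -20.77,"dy": -43.34,"dz": 11.87,"rx": 0,"ry": 0,"rz": 15},{"claw": 4.0,"dx": -20.77,"dy": -43.34,"dz": 11.87,"rx": 0,"ry": 0,"rz": 15},{"claw": 4.0,"dx": -20.77,"dy": -43.34,"dz": 11.87,"rx": 0,"ry": 0,"rz": 15}]'

```text
time_s: 1.4
ee_pos: [0.5276, -0.1655, 0.1195]
eef_rot: [-180.0, -0.0, -84.3]
ft_force: [0.0, -1.4, 0.1]
finger_gap: 0.0403
```

```bash
python3 -c "
from h import *
goto([.5263,-.1671,.0365],-84.3)
s=optics.snapshot('top');cv2.imwrite('pics/b1.png',cv2.resize(s['img'][100:320,330:530,::-1],None,fx=2.7,fy=2.7))
s=optics.snapshot('scene');cv2.imwrite('pics/b2.png',cv2.resize(s['img'][80:300,100:330,::-1],None,fx=2.7,fy=2.7))"
```

```text
t 1.4 pos [ 0.5276 -0.1655  0.1195] rot [-179.98   -0.    -84.31] F [ 0.03 -1.36  0.1 ] M [ 0.043 -0.017 -0.036] gap 0.0403
dx dy dz [0.14 0.15 8.3 ] rx ry rz [-0.02 -0.   -0.01]
```

View pics/b2.png

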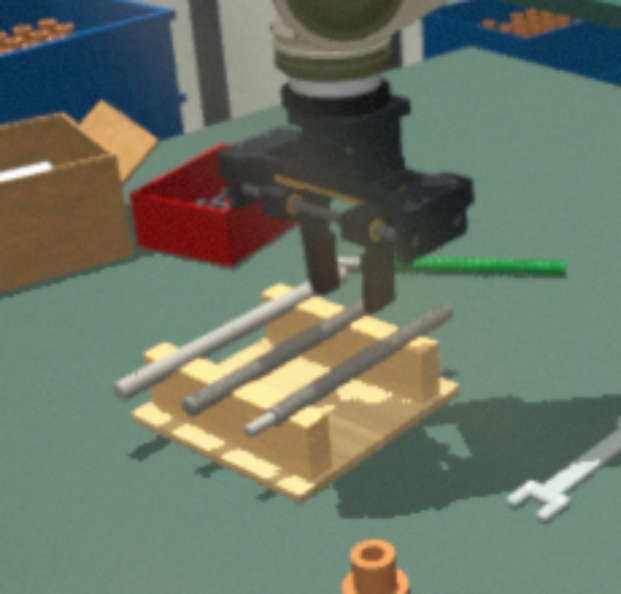

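The gripper hovers over the rack with the fingers straddling the target row in perspective (tips at about (320,285) and (378,300)). I'll descend now and watch the force.

Emit:
drive_tool --motion '[{"claw": 4.0,"dx": 0.14,"dy": 0.15,"dz": 3,"rx": 0,"ry": 0,"rz": 0},{"claw": 4.0,"dx": 0.14,"dy": 0.15,"dz": 5,"rx": 0,"ry": 0,"rz": 0},{"claw": 4.0,"dx": 0.14,"dy": 0.15,"dz": 6.5,"rx": 0,"ry": 0,"rz": 0},{"claw": 4.0,"dx": 0.14,"dy": 0.15,"dz": 8.3,"rx": 0,"ry": 0,"rz": 0},{"claw": 4.0,"dx": 0.14,"dy": 0.15,"dz": 8.3,"rx": 0,"ry": 0,"rz": 0},{"claw": 4.0,"dx": 0.14,"dy": 0.15,"dz": 8.3,"rx": 0,"ry": 0,"rz": 0}]'

```text
time_s: 2.25
ee_pos: [0.5268, -0.1649, 0.0359]
eef_rot: [180.0, 0.1, -84.0]
ft_force: [0.7, 0.5, 0.1]
finger_gap: 0.04
```

```bash
python3 -c "
from h import *
goto([.5263,-.1671,.0363],-84.3)
s=optics.snapshot('top');cv2.imwrite('pics/d1.png',cv2.resize(s['img'][100:320,330:530,::-1],None,fx=2.7,fy=2.7))
s=optics.snapshot('scene');cv2.imwrite('pics/d2.png',cv2.resize(s['img'][80:300,100:330,::-1],None,fx=2.7,fy=2.7))"
```

```text
t 2.25 pos [ 0.5268 -0.1649  0.0359] rot [ 1.7996e+02  1.0000e-01 -8.4040e+01] F [0.68 0.54 0.1 ] M [-0.025 -0.003  0.037] gap 0.04
dx dy dz [ 0.21  0.08 -0.04] rx ry rz [0.04 0.1  0.26]
```

View pics/d2.png

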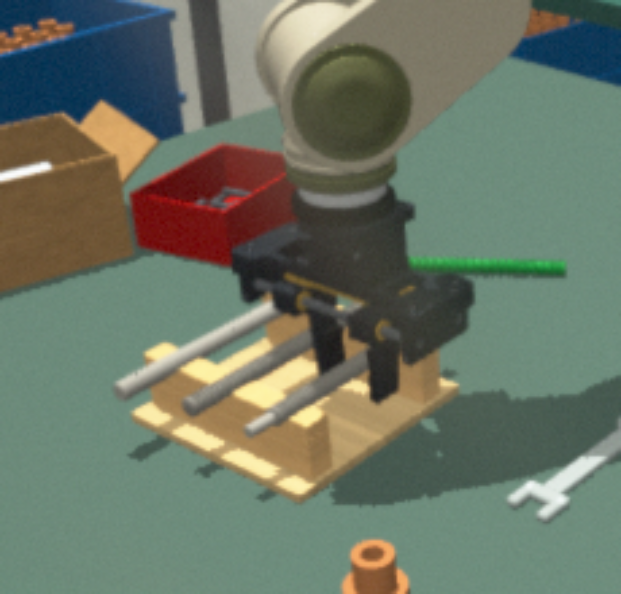

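The fingers, at (328,345) and (383,375), now stand either side of the target screw. I'll centre and close.

Emit:
drive_tool --motion '[{"claw": 4.0,"dx": 0.2,"dy": 0.08,"dz": 0,"rx": 0,"ry": 0.1,"rz": 0.2},{"claw": 4.0,"dx": 0.2,"dy": 0.08,"dz": 0,"rx": 0,"ry": 0.1,"rz": 0.2},{"claw": 1.0,"dx": 0.2,"dy": 0.08,"dz": 0,"rx": 0,"ry": 0.1,"rz": 0.2},{"claw": 1.0,"dx": 0.2,"dy": 0.08,"dz": 0,"rx": 0,"ry": 0.1,"rz": 0.2},{"claw": 1.0,"dx": 0.2,"dy": 0.08,"dz": 0,"rx": 0,"ry": 0.1,"rz": 0.2},{"claw": 1.0,"dx": 0.2,"dy": 0.08,"dz": 0,"rx": 0,"ry": 0.1,"rz": 0.2},{"claw": 1.0,"dx": 0.2,"dy": 0.08,"dz": 0,"rx": 0,"ry": 0.1,"rz": 0.2}]'

```text
time_s: 3.22
ee_pos: [0.526, -0.1663, 0.0358]
eef_rot: [179.9, 0.1, -84.2]
ft_force: [-0.3, 6.3, 0.6]
finger_gap: 0.0145
```

```bash
python3 -c "
from h import *
goto([.5263,-.1671,.0363],-84.3)"
```

```text
t 3.23 pos [ 0.526  -0.1663  0.0358] rot [ 1.7993e+02  6.0000e-02 -8.4230e+01] F [-0.33  6.28  0.59] M [ 0.863  0.038 -0.028] gap 0.0145
dx dy dz [ 0.08 -0.02 -0.05] rx ry rz [0.07 0.06 0.07]
```

Emit:
drive_tool --motion '[{"claw": 1.0,"dx": 0.0,"dy": 0,"dz": -0.5,"rx": 0,"ry": 0,"rz": 0},{"claw": 1.0,"dx": 0.0,"dy": 0,"dz": -2,"rx": 0,"ry": 0,"rz": 0},{"claw": 1.0,"dx": 0.0,"dy": 0,"dz": -4.5,"rx": 0,"ry": 0,"rz": 0},{"claw": 1.0,"dx": 0,"dy": 0,"dz": -7.5,"rx": 0,"ry": 0,"rz": 0},{"claw": 1.0,"dx": 0,"dy": 0,"dz": -11,"rx": 0,"ry": 0,"rz": 0},{"claw": 1.0,"dx": 0,"dy": 0,"dz": -11,"rx": 0,"ry": 0,"rz": 0},{"claw": 1.0,"dx": 0,"dy": 0,"dz": -11,"rx": 0,"ry": 0,"rz": 0}]'

```text
time_s: 4.1
ee_pos: [0.5257, -0.1662, 0.145]
eef_rot: [179.9, 0.1, -84.2]
ft_force: [0.0, 0.4, -3.8]
finger_gap: 0.014
```

```bash
python3 -c "
from h import *
c=np.cos(np.radians(-10.4));n=np.sin(np.radians(-10.4))
m=np.array([.499,.2317])-.015*np.array([c,n])
print(m)
goto([*m,.146],-100.4)
s=optics.snapshot('top');cv2.imwrite('pics/e1.png',cv2.resize(s['img'][100:320,330:530,::-1],None,fx=2.7,fy=2.7))
s=optics.snapshot('scene');cv2.imwrite('pics/e2.png',cv2.resize(s['img'][60:280,100:330,::-1],None,fx=2.7,fy=2.7))"
```

```text
[0.48424643 0.23440779]
t 4.1 pos [ 0.5257 -0.1662  0.145 ] rot [ 1.7987e+02  9.0000e-02 -8.4240e+01] F [ 0.04  0.42 -3.83] M [ 0.056  0.006 -0.011] gap 0.014
dx dy dz [-4.028e+01  1.000e-01 -3.000e-02] rx ry rz [ 0.14  0.07 16.16]
```

View pics/e2.png

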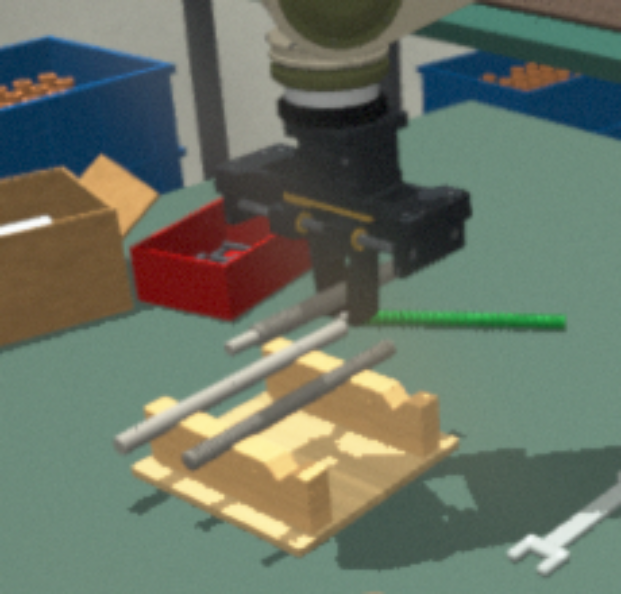

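View pics/e1.png

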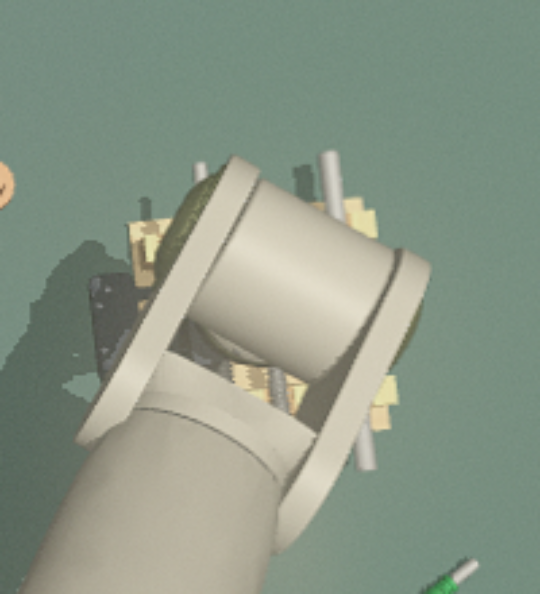

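The screw is lifted clear and level (journal at (245,340) in the scene crop), and the force of −3.8 N is roughly its weight. The other bars are untouched. I'll carry it over to the fixture.

Emit:
drive_tool --motion '[{"claw": 1.0,"dx": -3,"dy": 0,"dz": 0,"rx": 0,"ry": 0,"rz": 1},{"claw": 1.0,"dx": -8.5,"dy": 0,"dz": 0,"rx": 0,"ry": 0,"rz": 4},{"claw": 1.0,"dx": -14,"dy": 0,"dz": 0,"rx": 0,"ry": 0,"rz": 6},{"claw": 1.0,"dx": -19.5,"dy": 0,"dz": 0,"rx": 0,"ry": 0,"rz": 8},{"claw": 1.0,"dx": -25,"dy": 0.1,"dz": 0,"rx": 0,"ry": 0,"rz": 11},{"claw": 1.0,"dx": -31,"dy": 0.1,"dz": 0,"rx": 0.1,"ry": 0,"rz": 13.5},{"claw": 1.0,"dx": -36.5,"dy": 0.1,"dz": 0,"rx": 0.1,"ry": 0,"rz": 15.5},{"claw": 1.0,"dx": -40.3,"dy": 0.1,"dz": 0,"rx": 0.1,"ry": 0,"rz": 16.2}]'

```text
time_s: 5.2
ee_pos: [0.4831, 0.2368, 0.1444]
eef_rot: [179.8, 0.1, -100.4]
ft_force: [0.2, -0.2, -3.2]
finger_gap: 0.0141
```

Emit:
drive_tool --motion '[{"claw": 1.0,"dx": 0,"dy": 0,"dz": 0,"rx": 0,"ry": 0,"rz": 0},{"claw": 1.0,"dx": 0,"dy": 0,"dz": 0,"rx": 0,"ry": 0,"rz": 0}]'

```text
time_s: 5.45
ee_pos: [0.4829, 0.2363, 0.1436]
eef_rot: [179.7, -0.0, -100.4]
ft_force: [0.5, -0.5, -3.3]
finger_gap: 0.0141
```

```bash
python3 -c "
from h import *
goto([.4842,.2344,.060],-100.4)
s=optics.snapshot('top');cv2.imwrite('pics/f1.png',cv2.resize(s['img'][100:330,130:330,::-1],None,fx=2.6,fy=2.6))
s=optics.snapshot('scene');cv2.imwrite('pics/f2.png',cv2.resize(s['img'][150:400,280:520,::-1],None,fx=2.4,fy=2.4))"
```

```text
t 5.45 pos [0.4829 0.2363 0.1436] rot [ 1.7969e+02 -1.0000e-02 -1.0037e+02] F [ 0.46 -0.45 -3.34] M [ 0.007 -0.016 -0.025] gap 0.0141
dx dy dz [ 0.16 -0.21  8.35] rx ry rz [ 0.31 -0.01  0.03]
```

View pics/f2.png

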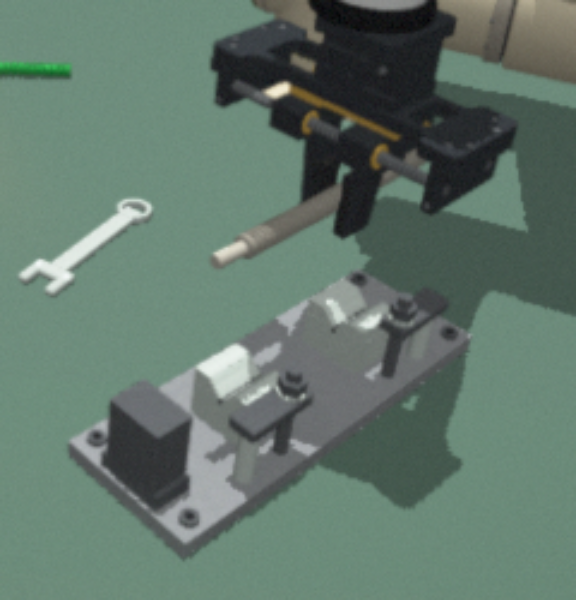

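View pics/f1.png

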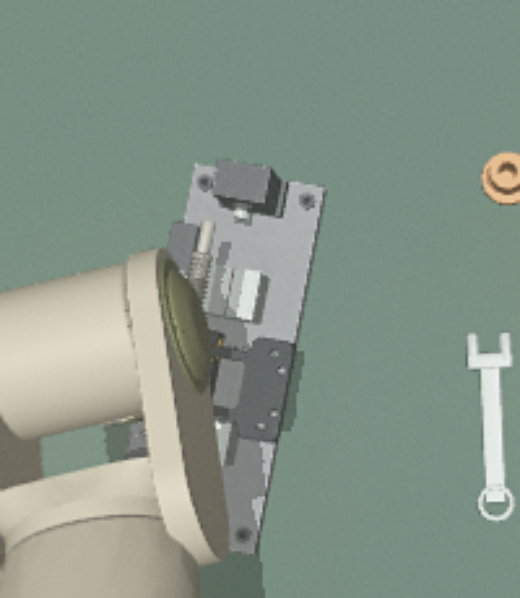

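The screw hangs above the vees with its journal towards the stop (scene crop (230,255)). I check its line against the vee line before lowering.

```bash
cat >> h.py <<'E'
FO=np.array([.499,.2317]);FY=np.radians(-10.4)
def fx(p):
    c,n=np.cos(FY),np.sin(FY);d=np.asarray(p)[...,:2]-FO
    return np.stack([d[...,0]*c+d[...,1]*n,-d[...,0]*n+d[...,1]*c],-1)
E
python3 -c "
from h import *
s=optics.snapshot('top')
cv2.imwrite('pics/g1.png',cv2.resize(s['img'][175:235,185:245,::-1],None,fx=10,fy=10,interpolation=2))
print(get_obs()['ee_pos'],fx(get_obs()['ee_pos']))"
```

```text
[0.4833785  0.23575288 0.14417478] [-0.01609648  0.00116632]
```

View pics/g1.png

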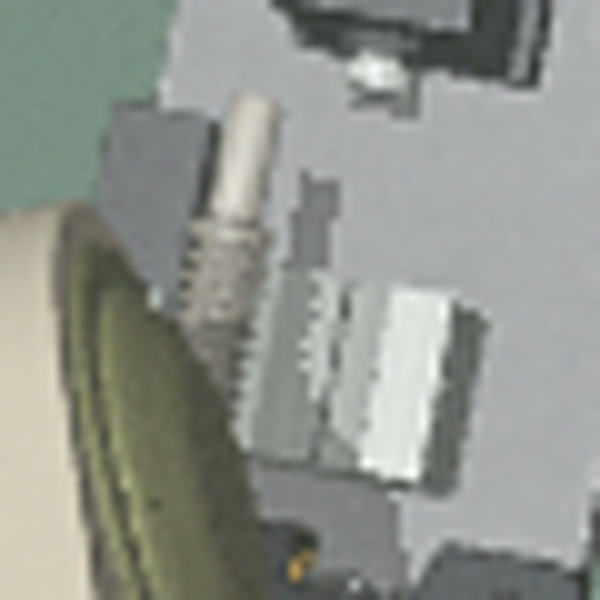

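```bash
python3 -c "
from h import *
s=optics.snapshot('top')
z=get_obs()['ee_pos'][2]+.019
P=onz(s,[(210.1,183.9),(208.1,196.9),(206,205.8)],z);print(z,P,fx(P))
d=P[0]-P[2];print(np.degrees(np.arctan2(d[1],d[0])))
G=onz(s,[(219.1,205),(217.2,218.5)],.043);print('groove',fx(G))
B=onz(s,[(222.3,182.2)],.060);print('button',fx(B))
goto([.4842,.2344,.060],-100.4)
"
```

```text
0.16328812302409637 [[0.59695635 0.21252436 0.16328812]
 [0.57204349 0.21618801 0.16328812]
 [0.55502647 0.22007369 0.16328812]] [[ 0.09980865 -0.00117762]
 [ 0.07464371 -0.0020714 ]
 [ 0.05720481 -0.00132145]]
-10.206563799806469
groove [[7.46100980e-02 1.44008230e-03]
 [4.55047046e-02 5.11497718e-05]]
button [[ 1.21550227e-01 -5.87096078e-05]]
t 5.65 pos [0.4834 0.2358 0.1443] rot [ 1.7977e+02  4.0000e-02 -1.0048e+02] F [-0.68  0.3  -2.64] M [ 0.06  -0.046  0.012] gap 0.0141
dx dy dz [ 0.13 -0.13  8.43] rx ry rz [ 0.23  0.04 -0.08]
```

Camera offsets at the two heights agree within the 2 mm calibration, with vee and screw both reading about 1 mm off. I'll aim for fixture y ≈ +1 mm and lower to just above the vees.

Emit:
drive_tool --motion '[{"claw": 1.0,"dx": 0.03,"dy": -0.11,"dz": 2,"rx": 0.2,"ry": 0,"rz": 0},{"claw": 1.0,"dx": 0.03,"dy": -0.11,"dz": 4.5,"rx": 0.2,"ry": 0,"rz": 0},{"claw": 1.0,"dx": 0.03,"dy": -0.11,"dz": 7,"rx": 0.2,"ry": 0,"rz": 0},{"claw": 1.0,"dx": 0.03,"dy": -0.11,"dz": 9,"rx": 0.2,"ry": 0,"rz": 0},{"claw": 1.0,"dx": 0.03,"dy": -0.11,"dz": 9.8,"rx": 0.2,"ry": 0,"rz": 0},{"claw": 1.0,"dx": 0.03,"dy": -0.11,"dz": 9.8,"rx": 0.2,"ry": 0,"rz": 0},{"claw": 1.0,"dx": 0.03,"dy": -0.11,"dz": 9.8,"rx": 0.2,"ry": 0,"rz": 0}]'

```text
time_s: 6.52
ee_pos: [0.4845, 0.2354, 0.0471]
eef_rot: [-180.0, 0.1, -100.5]
ft_force: [-0.4, 0.4, -3.6]
finger_gap: 0.0142
```

```bash
python3 -c "
from h import *
goto([.4844,.2354,.035],-100.4);print(fx(get_obs()['ee_pos']))
s=optics.snapshot('top');cv2.imwrite('pics/i1.png',cv2.resize(s['img'][170:240,175:255,::-1],None,fx=8,fy=8,interpolation=2))
s=optics.snapshot('scene');cv2.imwrite('pics/i2.png',cv2.resize(s['img'][220:380,300:500,::-1],None,fx=3.7,fy=3.7,interpolation=2))"
```

```text
t 6.53 pos [0.4845 0.2354 0.0471] rot [-1.7996e+02  7.0000e-02 -1.0048e+02] F [-0.45  0.4  -3.55] M [ 0.024 -0.005 -0.012] gap 0.0142
dx dy dz [0.01 0.01 1.21] rx ry rz [-0.04  0.07 -0.08]
[-0.01490282  0.00107403]
```

View pics/i1.png

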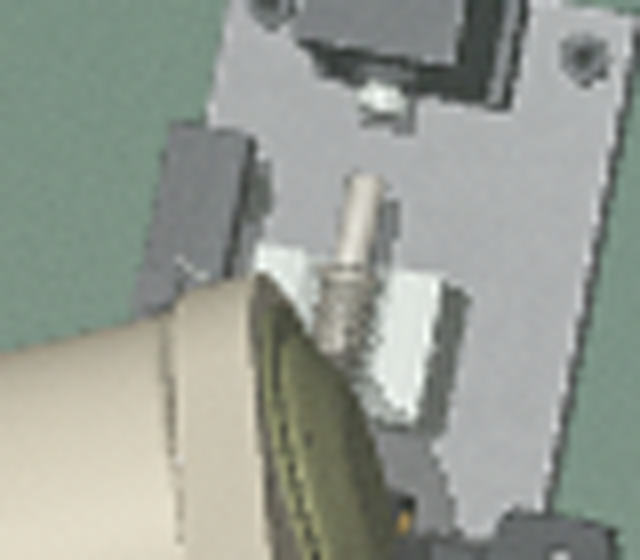

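View pics/i2.png

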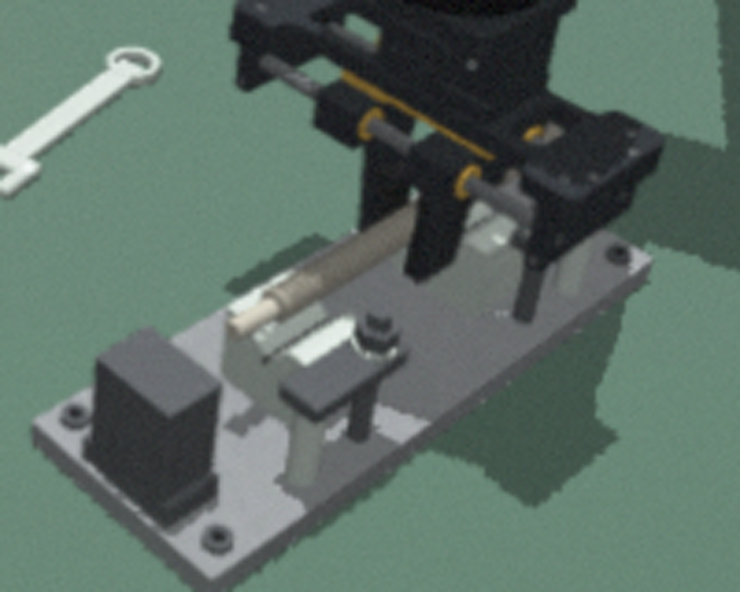

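The screw lies in line with the groove: tip at (368,175), pointing at the button at (380,98). I'll lower the rest slowly.

Emit:
drive_tool --motion '[{"claw": 1.0,"dx": 0,"dy": 0,"dz": 0.4,"rx": 0,"ry": 0,"rz": 0},{"claw": 1.0,"dx": 0,"dy": 0,"dz": 0.8,"rx": 0,"ry": 0,"rz": 0},{"claw": 1.0,"dx": 0,"dy": 0,"dz": 1.0,"rx": 0,"ry": 0,"rz": 0},{"claw": 1.0,"dx": 0,"dy": 0,"dz": 1.0,"rx": 0,"ry": 0,"rz": 0}]'

```text
time_s: 7.12
ee_pos: [0.4848, 0.236, 0.0372]
eef_rot: [-179.9, 0.1, -100.5]
ft_force: [1.1, 4.1, 0.9]
finger_gap: 0.0141
```

Emit:
drive_tool --motion '[{"claw": 1.0,"dx": 0,"dy": 0,"dz": 0.1,"rx": 0,"ry": 0,"rz": 0},{"claw": 1.0,"dx": 0,"dy": 0,"dz": 0.1,"rx": 0,"ry": 0,"rz": 0}]'

```text
time_s: 7.38
ee_pos: [0.4853, 0.2365, 0.0367]
eef_rot: [-179.8, 0.2, -100.5]
ft_force: [2.1, 5.7, 1.4]
finger_gap: 0.0142
```

```bash
python3 -c "
from h import *
goto([.4844,.2354,.035],-100.4);print(fx(get_obs()['ee_pos']))"
```

```text
t 7.38 pos [0.4853 0.2365 0.0367] rot [-179.83    0.2  -100.48] F [2.05 5.7  1.43] M [ 0.848 -0.126 -0.028] gap 0.0142
dx dy dz [0.12 0.07 0.17] rx ry rz [-0.17  0.2  -0.08]
[-0.01433084  0.00223274]
```

The vee flank pushes the screw towards +y by 5.7 N, so I'll ease in that direction while lowering.

Emit:
drive_tool --motion '[{"claw": 1.0,"dx": -0.1,"dy": 0,"dz": 0.05,"rx": -0.1,"ry": 0.1,"rz": 0},{"claw": 1.0,"dx": -0.15,"dy": 0,"dz": 0.1,"rx": -0.1,"ry": 0.1,"rz": 0},{"claw": 1.0,"dx": -0.15,"dy": 0,"dz": 0.1,"rx": -0.1,"ry": 0.1,"rz": 0}]'

```text
time_s: 7.75
ee_pos: [0.4854, 0.2378, 0.0354]
eef_rot: [-180.0, 0.1, -100.5]
ft_force: [1.1, 0.8, -2.4]
finger_gap: 0.0142
```

```bash
python3 -c "
from h import *
goto([.4844,.2354,.035],-100.4);print(fx(get_obs()['ee_pos']))"
```

```text
t 7.75 pos [0.4854 0.2378 0.0354] rot [-1.7996e+02  8.0000e-02 -1.0048e+02] F [ 1.13  0.76 -2.43] M [ 0.21  -0.004 -0.001] gap 0.0142
dx dy dz [0.26 0.05 0.04] rx ry rz [-0.04  0.08 -0.08]
[-0.01448028  0.00358572]
```

Emit:
drive_tool --motion '[{"claw": 1.0,"dx": 0,"dy": 0,"dz": 0.1,"rx": 0,"ry": 0,"rz": 0},{"claw": 1.0,"dx": 0,"dy": 0,"dz": 0.15,"rx": 0,"ry": 0,"rz": 0},{"claw": 1.0,"dx": 0,"dy": 0,"dz": 0.15,"rx": 0,"ry": 0,"rz": 0}]'

```text
time_s: 8.12
ee_pos: [0.4861, 0.2385, 0.0345]
eef_rot: [-179.9, 0.2, -100.5]
ft_force: [1.4, 6.1, 3.4]
finger_gap: 0.0143
```

```bash
python3 -c "
from h import *
goto([.4844,.2354,.035],-100.4);print(fx(get_obs()['ee_pos']))"
```

```text
t 8.12 pos [0.4861 0.2385 0.0345] rot [-179.85    0.18 -100.49] F [1.44 6.12 3.42] M [ 0.893 -0.074 -0.047] gap 0.0143
dx dy dz [ 0.34  0.11 -0.05] rx ry rz [-0.15  0.18 -0.09]
[-0.01393864  0.00436233]
```

Emit:
drive_tool --motion '[{"claw": 1.0,"dx": -0.1,"dy": 0,"dz": 0,"rx": -0.1,"ry": 0.1,"rz": 0},{"claw": 1.0,"dx": -0.1,"dy": 0,"dz": 0.05,"rx": -0.1,"ry": 0.1,"rz": 0},{"claw": 1.0,"dx": -0.1,"dy": 0,"dz": 0.05,"rx": -0.1,"ry": 0.1,"rz": 0}]'

```text
time_s: 8.5
ee_pos: [0.4861, 0.2388, 0.0342]
eef_rot: [-180.0, 0.0, -100.5]
ft_force: [-1.8, -4.5, 4.5]
finger_gap: 0.0143
```

```bash
python3 -c "
from h import *
goto([.4844,.2354,.035],-100.4);print(fx(get_obs()['ee_pos']))
s=optics.snapshot('top');cv2.imwrite('pics/j1.png',cv2.resize(s['img'][170:240,175:255,::-1],None,fx=8,fy=8,interpolation=2))
s=optics.snapshot('scene');cv2.imwrite('pics/j2.png',cv2.resize(s['img'][220:380,300:500,::-1],None,fx=3.7,fy=3.7,interpolation=2))"
```

```text
t 8.5 pos [0.4861 0.2388 0.0342] rot [-1.7997e+02  1.0000e-02 -1.0048e+02] F [-1.82 -4.5   4.53] M [-0.581  0.252  0.021] gap 0.0143
dx dy dz [ 0.37  0.1  -0.08] rx ry rz [-0.03  0.01 -0.08]
[-0.01398565  0.00469233]
```

View pics/j1.png

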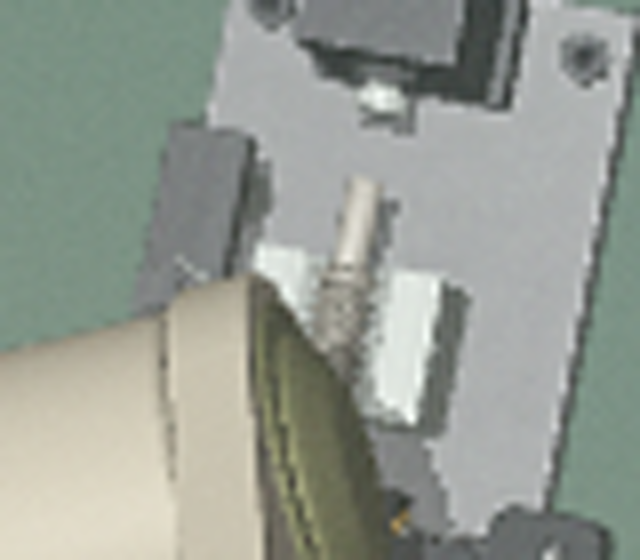

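View pics/j2.png

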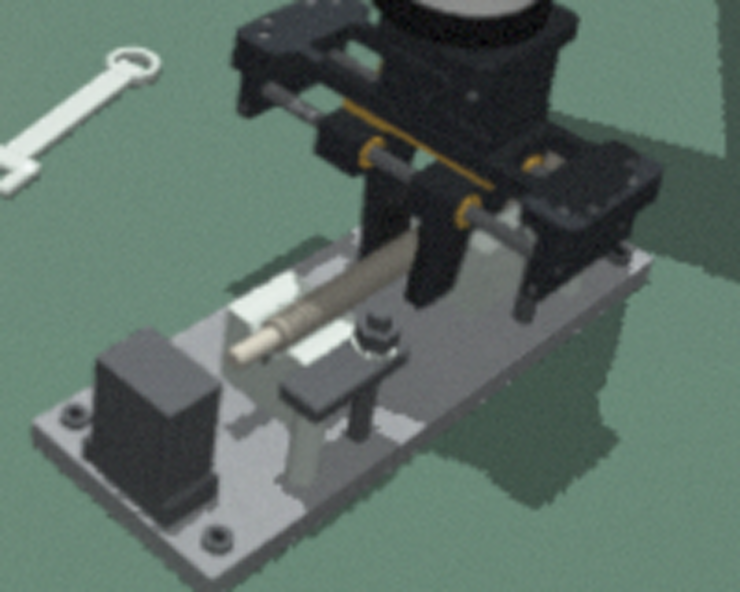

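The screw is now on both flanks: the side force has reversed (−4.5 N) and the upward force is about 7 N after its weight. In the top crop the journal (365,185) points at the button (380,98). I'll ease off the side load and see how the force behaves when a pose is repeated.

Emit:
drive_tool --motion '[{"claw": 1.0,"dx": 0.03,"dy": 0,"dz": 0,"rx": 0,"ry": 0,"rz": 0},{"claw": 1.0,"dx": 0.03,"dy": 0,"dz": 0,"rx": 0,"ry": 0,"rz": 0}]'

```text
time_s: 8.85
ee_pos: [0.4862, 0.2387, 0.0343]
eef_rot: [-180.0, 0.0, -100.5]
ft_force: [0.4, 2.3, 2.0]
finger_gap: 0.0143
```

Emit:
drive_tool --motion '[{"claw": 1.0,"dx": 0,"dy": 0,"dz": 0,"rx": 0,"ry": 0,"rz": 0},{"claw": 1.0,"dx": 0,"dy": 0,"dz": 0,"rx": 0,"ry": 0,"rz": 0}]'

```text
time_s: 9.1
ee_pos: [0.4862, 0.2387, 0.0343]
eef_rot: [-180.0, 0.0, -100.5]
ft_force: [-0.6, 1.0, 2.1]
finger_gap: 0.0141
```

Emit:
drive_tool --motion '[{"claw": 1.0,"dx": 0,"dy": 0,"dz": 0,"rx": 0,"ry": 0,"rz": 0},{"claw": 1.0,"dx": 0,"dy": 0,"dz": 0,"rx": 0,"ry": 0,"rz": 0},{"claw": 1.0,"dx": 0,"dy": 0,"dz": 0,"rx": 0,"ry": 0,"rz": 0}]'

```text
time_s: 9.48
ee_pos: [0.4862, 0.2387, 0.0343]
eef_rot: [-179.9, 0.0, -100.5]
ft_force: [0.1, 1.0, 2.0]
finger_gap: 0.0143
```

```bash
cat >> h.py <<'E'
def st():
    o=get_obs();c,n=np.cos(FY),np.sin(FY);F=o["ft_force"]
    print("t",round(o["time_s"],2),"z",o["ee_pos"][2].round(4),"fix",(fx(o["ee_pos"])*1e3).round(2),"rot",o["eef_rot"].round(2),"Ffix",(F[0]*c+F[1]*n).round(2),(-F[0]*n+F[1]*c).round(2),F[2].round(2),"M",o["torque"].round(2))
E
python3 -c "
from h import *
st()"
```

```text
t 9.47 z 0.0343 fix [-13.86   4.62] rot [-1.7995e+02  5.0000e-02 -1.0049e+02] Ffix -0.1 1.0 1.96 M [ 0.18  0.08 -0.  ]
```

The screw is seated with a light downward load of about 5 N and small side load. I'll slide it 10 mm towards the stop (dy negative).

Emit:
drive_tool --motion '[{"claw": 1.0,"dx": 0,"dy": -0.1,"dz": 0,"rx": 0,"ry": 0,"rz": 0},{"claw": 1.0,"dx": 0,"dy": -0.3,"dz": 0,"rx": 0,"ry": 0,"rz": 0},{"claw": 1.0,"dx": 0,"dy": -0.5,"dz": 0,"rx": 0,"ry": 0,"rz": 0},{"claw": 1.0,"dx": 0,"dy": -0.7,"dz": 0,"rx": 0,"ry": 0,"rz": 0},{"claw": 1.0,"dx": 0,"dy": -0.9,"dz": 0,"rx": 0,"ry": 0,"rz": 0},{"claw": 1.0,"dx": 0,"dy": -1.0,"dz": 0,"rx": 0,"ry": 0,"rz": 0},{"claw": 1.0,"dx": 0,"dy": -1.0,"dz": 0,"rx": 0,"ry": 0,"rz": 0}]'

```text
time_s: 10.35
ee_pos: [0.4962, 0.2369, 0.0343]
eef_rot: [-179.9, 0.0, -100.5]
ft_force: [-0.3, -0.5, 1.5]
finger_gap: 0.0145
```

```bash
python3 -c "
from h import *
st()
s=optics.snapshot('top');cv2.imwrite('pics/k1.png',cv2.resize(s['img'][170:220,200:250,::-1],None,fx=12,fy=12,interpolation=2))"
```

```text
t 10.35 z 0.0343 fix [-3.66  4.58] rot [-1.7993e+02  5.0000e-02 -1.0049e+02] Ffix -0.23 -0.57 1.5 M [ 0.1  -0.04 -0.04]
```

View pics/k1.png

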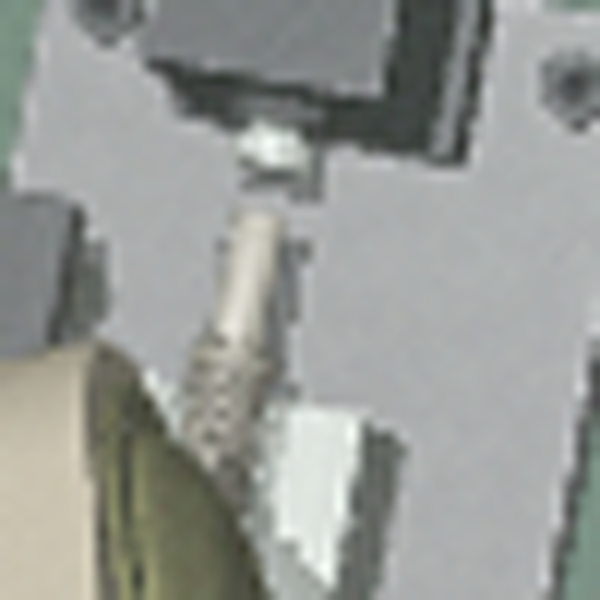

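The tip is at (262,212) and the lower edge of the button face at about (268,180), so the gap is roughly 5–9 mm. I'll approach slowly at about 3 mm/s in short calls.

Emit:
drive_tool --motion '[{"claw": 1.0,"dx": 0,"dy": -0.05,"dz": 0,"rx": 0,"ry": 0,"rz": 0},{"claw": 1.0,"dx": 0,"dy": -0.1,"dz": 0,"rx": 0,"ry": 0,"rz": 0},{"claw": 1.0,"dx": 0,"dy": -0.15,"dz": 0,"rx": 0,"ry": 0,"rz": 0},{"claw": 1.0,"dx": 0,"dy": -0.2,"dz": 0,"rx": 0,"ry": 0,"rz": 0},{"claw": 1.0,"dx": 0,"dy": -0.25,"dz": 0,"rx": 0,"ry": 0,"rz": 0},{"claw": 1.0,"dx": 0,"dy": -0.25,"dz": 0,"rx": 0,"ry": 0,"rz": 0}]'

```text
time_s: 11.15
ee_pos: [0.4988, 0.2364, 0.0343]
eef_rot: [-179.9, 0.0, -100.5]
ft_force: [-0.2, -0.0, 2.3]
finger_gap: 0.0141
```

```bash
python3 -c "
from h import *
st()"
```

```text
t 11.15 z 0.0343 fix [-1.08  4.55] rot [-1.7992e+02  5.0000e-02 -1.0049e+02] Ffix -0.21 -0.07 2.26 M [ 0.11  0.08 -0.01]
```

Emit:
drive_tool --motion '[{"claw": 1.0,"dx": 0,"dy": -0.04,"dz": 0,"rx": 0,"ry": 0,"rz": 0},{"claw": 1.0,"dx": 0,"dy": -0.08,"dz": 0,"rx": 0,"ry": 0,"rz": 0},{"claw": 1.0,"dx": 0,"dy": -0.12,"dz": 0,"rx": 0,"ry": 0,"rz": 0},{"claw": 1.0,"dx": 0,"dy": -0.15,"dz": 0,"rx": 0,"ry": 0,"rz": 0},{"claw": 1.0,"dx": 0,"dy": -0.15,"dz": 0,"rx": 0,"ry": 0,"rz": 0}]'

```text
time_s: 11.78
ee_pos: [0.5003, 0.2361, 0.0343]
eef_rot: [-179.9, 0.0, -100.5]
ft_force: [-0.1, -0.1, 2.4]
finger_gap: 0.0143
```

```bash
python3 -c "
from h import *
st()
s=optics.snapshot('top');cv2.imwrite('pics/l1.png',cv2.resize(s['img'][170:220,200:250,::-1],None,fx=12,fy=12,interpolation=2))"
```

```text
t 11.78 z 0.0343 fix [0.46 4.55] rot [-1.7991e+02  5.0000e-02 -1.0050e+02] Ffix -0.11 -0.12 2.36 M [0.02 0.13 0.03]
```

View pics/l1.png

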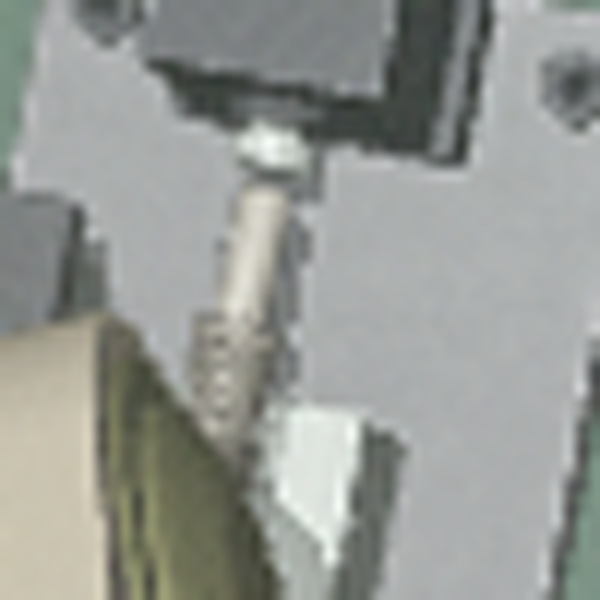

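The tip (265,187) is now within about 1–3 mm of the button (lower edge at about y = 175). I'm switching to smaller steps.

Emit:
drive_tool --motion '[{"claw": 1.0,"dx": 0,"dy": -0.03,"dz": 0,"rx": 0,"ry": 0,"rz": 0},{"claw": 1.0,"dx": 0,"dy": -0.06,"dz": 0,"rx": 0,"ry": 0,"rz": 0},{"claw": 1.0,"dx": 0,"dy": -0.09,"dz": 0,"rx": 0,"ry": 0,"rz": 0},{"claw": 1.0,"dx": 0,"dy": -0.12,"dz": 0,"rx": 0,"ry": 0,"rz": 0},{"claw": 1.0,"dx": 0,"dy": -0.12,"dz": 0,"rx": 0,"ry": 0,"rz": 0}]'

```text
time_s: 12.45
ee_pos: [0.5015, 0.2359, 0.0343]
eef_rot: [-179.9, 0.0, -100.5]
ft_force: [-0.5, -0.0, 0.4]
finger_gap: 0.0145
```

```bash
python3 -c "
from h import *
st()"
```

```text
t 12.45 z 0.0343 fix [1.74 4.55] rot [-1.7991e+02  5.0000e-02 -1.0050e+02] Ffix -0.48 -0.1 0.38 M [ 0.07  0.13 -0.05]
```

Emit:
drive_tool --motion '[{"claw": 1.0,"dx": 0,"dy": -0.03,"dz": 0.01,"rx": 0,"ry": 0,"rz": 0},{"claw": 1.0,"dx": 0,"dy": -0.06,"dz": 0.01,"rx": 0,"ry": 0,"rz": 0},{"claw": 1.0,"dx": 0,"dy": -0.09,"dz": 0.01,"rx": 0,"ry": 0,"rz": 0},{"claw": 1.0,"dx": 0,"dy": -0.12,"dz": 0.01,"rx": 0,"ry": 0,"rz": 0},{"claw": 1.0,"dx": 0,"dy": -0.12,"dz": 0.01,"rx": 0,"ry": 0,"rz": 0}]'

```text
time_s: 13.08
ee_pos: [0.5028, 0.2356, 0.0343]
eef_rot: [-179.9, 0.1, -100.5]
ft_force: [-1.1, -0.1, 3.9]
finger_gap: 0.0144
```

```bash
python3 -c "
from h import *
st()"
```

```text
t 13.07 z 0.0343 fix [3.02 4.54] rot [-1.799e+02  5.000e-02 -1.005e+02] Ffix -1.1 -0.26 3.92 M [0.04 0.21 0.01]
```

Emit:
drive_tool --motion '[{"claw": 1.0,"dx": 0,"dy": -0.03,"dz": 0,"rx": 0,"ry": 0,"rz": 0},{"claw": 1.0,"dx": 0,"dy": -0.06,"dz": 0,"rx": 0,"ry": 0,"rz": 0},{"claw": 1.0,"dx": 0,"dy": -0.09,"dz": 0,"rx": 0,"ry": 0,"rz": 0},{"claw": 1.0,"dx": 0,"dy": -0.09,"dz": 0,"rx": 0,"ry": 0,"rz": 0}]'

```text
time_s: 13.58
ee_pos: [0.5037, 0.2354, 0.0343]
eef_rot: [-179.9, 0.1, -100.5]
ft_force: [-1.2, -0.0, 4.0]
finger_gap: 0.0144
```

```bash
python3 -c "
from h import *
st()
s=optics.snapshot('top');cv2.imwrite('pics/n1.png',cv2.resize(s['img'][170:220,200:250,::-1],None,fx=12,fy=12,interpolation=2))"
```

```text
t 13.57 z 0.0343 fix [3.97 4.53] rot [-1.7989e+02  5.0000e-02 -1.0050e+02] Ffix -1.21 -0.25 4.04 M [ 0.07  0.23 -0.  ]
```

View pics/n1.png

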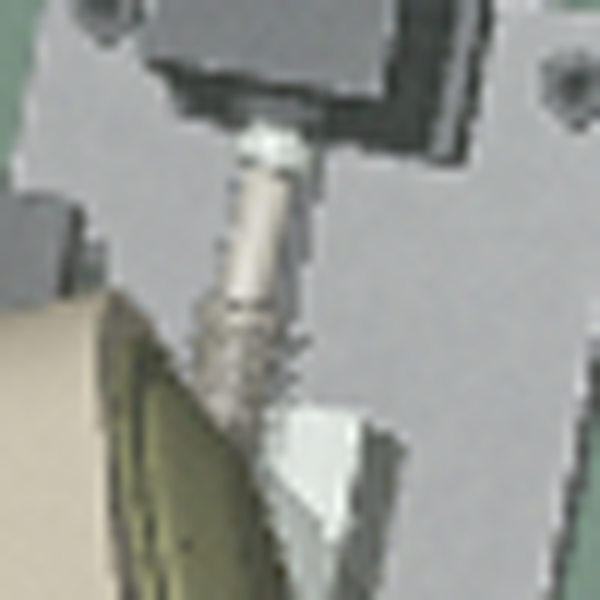

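The tip is visually at the button (270,168), with only about 1 mm or less to go. Steps are now 0.2 mm.

Emit:
drive_tool --motion '[{"claw": 1.0,"dx": 0,"dy": -0.02,"dz": 0,"rx": 0,"ry": 0,"rz": 0},{"claw": 1.0,"dx": 0,"dy": -0.04,"dz": 0,"rx": 0,"ry": 0,"rz": 0},{"claw": 1.0,"dx": 0,"dy": -0.06,"dz": 0,"rx": 0,"ry": 0,"rz": 0},{"claw": 1.0,"dx": 0,"dy": -0.06,"dz": 0,"rx": 0,"ry": 0,"rz": 0}]'

```text
time_s: 14.12
ee_pos: [0.5041, 0.2354, 0.0342]
eef_rot: [-179.9, 0.0, -100.5]
ft_force: [-3.4, 0.3, 4.4]
finger_gap: 0.0141
```

```bash
python3 -c "
from h import *
st()"
```

```text
t 14.12 z 0.0342 fix [4.37 4.54] rot [-1.7992e+02  5.0000e-02 -1.0050e+02] Ffix -3.41 -0.3 4.41 M [ 0.13  0.39 -0.09]
```

Contact: the axial force has risen to −3.4 N. I'll press a little more.

Emit:
drive_tool --motion '[{"claw": 1.0,"dx": 0,"dy": -0.02,"dz": 0,"rx": 0,"ry": 0,"rz": 0},{"claw": 1.0,"dx": 0,"dy": -0.04,"dz": 0,"rx": 0,"ry": 0,"rz": 0},{"claw": 1.0,"dx": 0,"dy": -0.04,"dz": 0,"rx": 0,"ry": 0,"rz": 0}]'

```text
time_s: 14.5
ee_pos: [0.5041, 0.2354, 0.0342]
eef_rot: [-180.0, 0.0, -100.5]
ft_force: [-3.6, 0.9, 4.9]
finger_gap: 0.0144
```

```bash
python3 -c "
from h import *
st()"
```

```text
t 14.5 z 0.0342 fix [4.36 4.53] rot [-1.7997e+02  4.0000e-02 -1.0049e+02] Ffix -3.66 0.23 4.92 M [ 0.14  0.63 -0.  ]
```

The stiffness is about 9 N/mm from the measured pose, so about 1.4 mm of overtravel should give 12–13 N. I'll ramp gently.

Emit:
drive_tool --motion '[{"claw": 1.0,"dx": 0,"dy": -0.05,"dz": 0,"rx": 0,"ry": 0,"rz": 0},{"claw": 1.0,"dx": 0,"dy": -0.08,"dz": 0,"rx": 0,"ry": 0,"rz": 0},{"claw": 1.0,"dx": 0,"dy": -0.1,"dz": 0,"rx": 0,"ry": 0,"rz": 0},{"claw": 1.0,"dx": 0,"dy": -0.1,"dz": 0,"rx": 0,"ry": 0,"rz": 0},{"claw": 1.0,"dx": 0,"dy": -0.1,"dz": 0,"rx": 0,"ry": 0,"rz": 0}]'

```text
time_s: 15.12
ee_pos: [0.5041, 0.2354, 0.0342]
eef_rot: [179.9, 0.0, -100.5]
ft_force: [-6.1, 1.3, 6.6]
finger_gap: 0.0142
```

```bash
python3 -c "
from h import *
st()"
```

```text
t 15.12 z 0.0342 fix [4.37 4.53] rot [ 1.7992e+02  2.0000e-02 -1.0048e+02] Ffix -6.29 0.2 6.59 M [0.25 0.96 0.01]
```

Emit:
drive_tool --motion '[{"claw": 1.0,"dx": 0,"dy": -0.1,"dz": 0,"rx": 0,"ry": 0,"rz": 0},{"claw": 1.0,"dx": 0,"dy": -0.14,"dz": 0,"rx": 0,"ry": 0,"rz": 0},{"claw": 1.0,"dx": 0,"dy": -0.18,"dz": 0,"rx": 0,"ry": 0,"rz": 0},{"claw": 1.0,"dx": 0,"dy": -0.2,"dz": 0,"rx": 0,"ry": 0,"rz": 0},{"claw": 1.0,"dx": 0,"dy": -0.2,"dz": 0,"rx": 0,"ry": 0,"rz": 0},{"claw": 1.0,"dx": 0,"dy": -0.2,"dz": 0,"rx": 0,"ry": 0,"rz": 0}]'

```text
time_s: 15.88
ee_pos: [0.5041, 0.2354, 0.0342]
eef_rot: [179.7, -0.0, -100.5]
ft_force: [-9.5, 2.1, 9.6]
finger_gap: 0.0142
```

```bash
python3 -c "
from h import *
st()
for n in('top','scene'):
  s=optics.snapshot(n);I=s['img'][:,:,::-1]
  c=I[150:330,160:280] if n=='top' else I[220:380,300:500]
  cv2.imwrite(f'pics/p_{n}.png',cv2.resize(c,None,fx=3.3,fy=3.3,interpolation=2)); st()"
```

```text
t 15.88 z 0.0342 fix [4.36 4.52] rot [ 1.7968e+02 -2.0000e-02 -1.0047e+02] Ffix -9.73 0.3 9.63 M [ 0.42  1.63 -0.04]
t 15.93 z 0.0342 fix [4.37 4.5 ] rot [ 1.7968e+02 -2.0000e-02 -1.0047e+02] Ffix -10.62 0.21 9.96 M [ 0.34  1.53 -0.  ]
t 15.97 z 0.0342 fix [4.37 4.51] rot [ 1.7968e+02 -2.0000e-02 -1.0047e+02] Ffix -10.92 1.44 10.43 M [ 0.39  1.56 -0.  ]
```

View pics/p_scene.png

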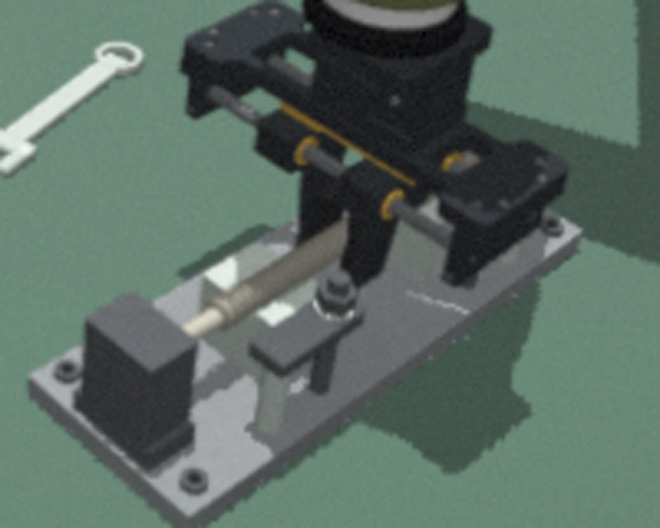

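View pics/p_top.png

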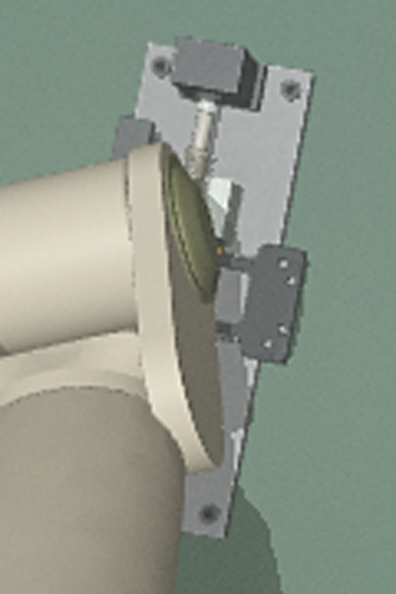

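The screw lies in both vees with its journal on the button (top crop (207,107)). The push is about 11 N including friction and the tool has tilted 0.3°, so I'll straighten the tilt and press slightly more.

Emit:
drive_tool --motion '[{"claw": 1.0,"dx": 0,"dy": -0.2,"dz": 0,"rx": 0.1,"ry": 0,"rz": 0},{"claw": 1.0,"dx": 0,"dy": -0.22,"dz": 0,"rx": 0.2,"ry": 0,"rz": 0},{"claw": 1.0,"dx": 0,"dy": -0.24,"dz": 0,"rx": 0.3,"ry": 0,"rz": 0},{"claw": 1.0,"dx": 0,"dy": -0.24,"dz": 0,"rx": 0.3,"ry": 0,"rz": 0},{"claw": 1.0,"dx": 0,"dy": -0.24,"dz": 0,"rx": 0.3,"ry": 0,"rz": 0},{"claw": 1.0,"dx": 0,"dy": -0.24,"dz": 0,"rx": 0.3,"ry": 0,"rz": 0},{"claw": 1.0,"dx": 0,"dy": -0.24,"dz": 0,"rx": 0.3,"ry": 0,"rz": 0},{"claw": 1.0,"dx": 0,"dy": -0.24,"dz": 0,"rx": 0.3,"ry": 0,"rz": 0}]'

```text
time_s: 16.98
ee_pos: [0.5042, 0.2353, 0.0341]
eef_rot: [179.7, -0.1, -100.5]
ft_force: [-11.8, 2.7, 10.6]
finger_gap: 0.0143
```

```bash
python3 -c "
from h import *
st()
for i in range(4): optics.snapshot('top'); st()"
```

```text
t 16.98 z 0.0341 fix [4.49 4.47] rot [ 1.7971e+02 -7.0000e-02 -1.0045e+02] Ffix -12.14 0.55 10.63 M [0.44 1.64 0.02]
t 17.02 z 0.0341 fix [4.5  4.46] rot [ 1.7971e+02 -7.0000e-02 -1.0045e+02] Ffix -11.88 0.44 10.67 M [ 0.38  1.75 -0.01]
t 17.07 z 0.0341 fix [4.48 4.49] rot [ 1.7971e+02 -7.0000e-02 -1.0045e+02] Ffix -12.33 0.47 11.09 M [ 0.38  1.69 -0.04]
t 17.12 z 0.0341 fix [4.48 4.49] rot [ 1.7971e+02 -7.0000e-02 -1.0045e+02] Ffix -12.09 1.16 10.2 M [ 0.43  1.66 -0.01]
t 17.18 z 0.0341 fix [4.48 4.49] rot [ 1.7971e+02 -7.0000e-02 -1.0045e+02] Ffix -12.22 -0.19 10.57 M [0.42 1.73 0.02]
```

```bash
python3 -c "
from h import *
for i in range(16): s=optics.snapshot('scene' if i%2 else 'top'); (i%3==0) and st()
I=s['img'][:,:,::-1]
cv2.imwrite('pics/q.png',cv2.resize(I[220:340,330:480],None,fx=5,fy=5,interpolation=2))
s=optics.snapshot('scene');cv2.imwrite('pics/q2.png',s['img'][:,:,::-1])
"
```

```text
t 17.23 z 0.0341 fix [4.46 4.5 ] rot [ 1.7970e+02 -7.0000e-02 -1.0045e+02] Ffix -11.4 0.08 11.14 M [ 0.43  1.72 -0.  ]
t 17.38 z 0.0341 fix [4.49 4.47] rot [ 1.7971e+02 -7.0000e-02 -1.0045e+02] Ffix -12.21 0.56 9.91 M [ 0.42  1.73 -0.06]
t 17.52 z 0.0341 fix [4.49 4.48] rot [ 1.7971e+02 -7.0000e-02 -1.0045e+02] Ffix -12.19 0.19 9.85 M [ 0.4   1.75 -0.03]
t 17.68 z 0.0341 fix [4.49 4.46] rot [ 1.7971e+02 -7.0000e-02 -1.0045e+02] Ffix -12.11 0.22 10.83 M [ 0.41  1.73 -0.06]
t 17.82 z 0.0341 fix [4.49 4.5 ] rot [ 1.7971e+02 -7.0000e-02 -1.0045e+02] Ffix -11.68 1.61 11.69 M [ 0.44  1.67 -0.08]
t 17.98 z 0.0341 fix [4.47 4.48] rot [ 1.7970e+02 -7.0000e-02 -1.0045e+02] Ffix -12.1 -0.69 10.54 M [ 0.43  1.7  -0.  ]
```

View pics/q.png

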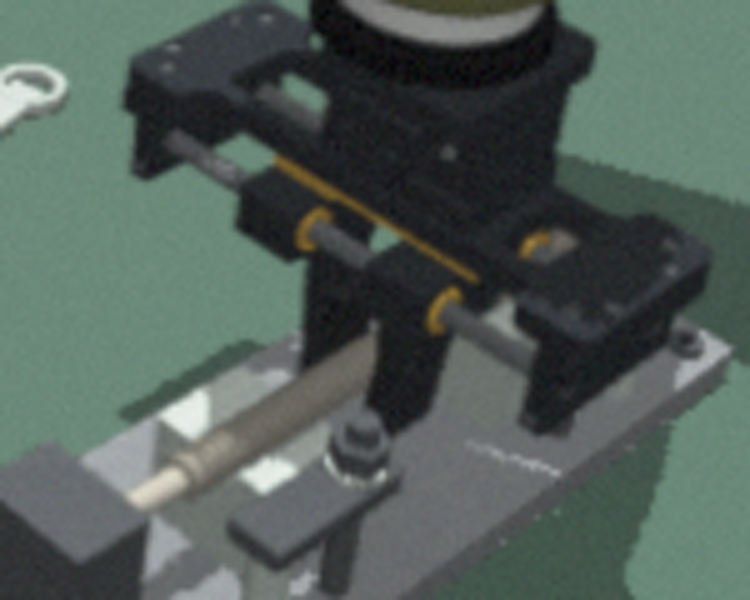

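View pics/q2.png

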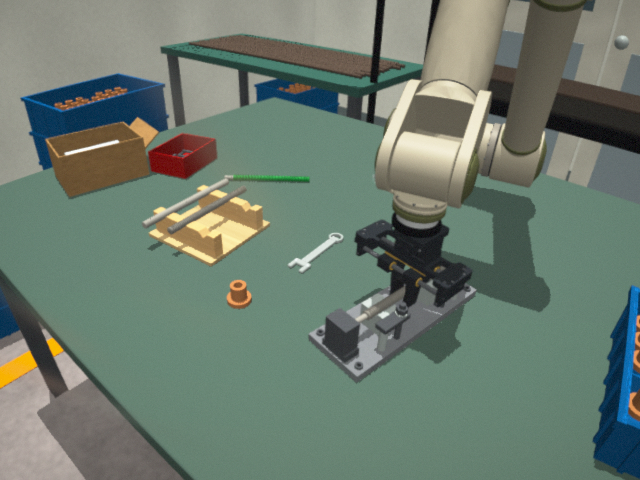

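The push has held steady at about 12 N for a second. The pictures show the screw in the vees with its journal on the button, and the nut, spanner and other bars where they were. I'm handing in.

```bash
python3 -c "
from rig import ticket
print(ticket.hand_in())
from h import *
st()"
```

```text
the job is handed in; nothing more can be done
None
the job is handed in; nothing more can be done
```

I took the lead screw with the turned-down end from the robot's-left rack row and laid it in both vees. I slid it up to the stop at 2–3 mm/s, and the highest axial force seen was about 12 N. The job was handed in at about 18 s with the gripper still closed on it and pushing.

**Last checks that passed:**
- The axial push at the wrist held at 11.4–12.3 N for a second. After vee friction, I estimate 9–12 N on the stop.
- There is about 10 N of downward load at the wrist, and TCP height stayed at 34.1 mm.
- The pictures show the journal on the button, and the other two bars, nut and spanner in their original places.

**Not confirmed or in disagreement:**
- **Vee line position:** by contact, the vee line lay about 4 mm to the left (+y) of my camera estimate. I went by the contact forces instead.
- **Tool height:** the seated TCP is about 0.7 mm lower than I expected.
- **Tool tilt:** a tilt of about 0.3° remained after I tried to straighten it.
- **Threaded end:** it was hidden by the gripper, so I judged its seating from the forces and not by sight.

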